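# Bring a shaker eccentric to its high spot on the bench centres

## Task

The shaker's spindle is set up on the green bench centres to check its off-centre brass disc: push the dial gauge by its black post, gently and without squeezing the post, fully home towards the spindle, so that its sprung plunger bears on the disc. Then, with a light grip on the red crank handle, turn the spindle slowly and without forcing it until the disc's lowest spot is at the plunger, stop there for a moment, and turn on to the highest spot, leaving it there with the plunger pushed in furthest. Let go, keep your fingers off the disc, plunger and needle throughout, and leave the other things on the bench where they are.

Things in the scene. Friction and masses are not known exactly. Their poses are not given: they have to be found in the camera images.
- bench_centres: Green bench centres, fixed but placed anew each time: bed 210 x 190 x 15 mm, x = -60 to +150 mm, with two green blocks, tops 135 mm above the table, carrying a level steel spindle at 110 mm. Origin on the table under the middle of the brass disc; x points from the spindle to the gauge's side, y along the spindle to the tailstock (crank at the -y end), z up.
- crank_axis (a point): Point on the spindle's axis of rotation, 145 mm to the -y side of the disc, level with the middle of the crank handle: the handle's middle circles this point at 35 mm in the bench's x-z plane. Fixed to the bench.
- crank_pin (a point): Grip point of the crank handle, a red sleeve, 14 mm diameter, 74 mm long, parallel to the bench's y, turning freely on its pin, 3 to 77 mm from an 88 mm aluminium crank disc; this point is 52 mm from it. One grip from above, closing along the bench's x, can follow it all the way round. Grip it with 10 to 15 N (less creeps off): both fingers' squeeze plus the turning load must stay below 50 N.
- spindle (a joint): Angle of the spindle, rad: 0 with the crank pin straight above the axis, growing as the top of the crank moves towards the bench's +x; two turns free each way. Friction about 0.08 N m (2 to 3 N at the pin); stays where it is left. The brass disc (68 mm diameter, centre 5 mm off the axis) is clamped on it at an angle that differs each time and is not known.
- gauge (a joint): Slide of the gauge carriage, m: 0 furthest from the spindle, growing towards the bench's -x; 0.040 fully home against its stop. Friction about 5 N; stays where it is left. The round dial on it is the tallest part, 206 mm above the table, within 48 mm of the bench's y = 0 and (slide at 0) 70 to 175 mm to the bench's +x: travel over it with room.
- gauge_handle (a point): On the axis of the gauge's black upright post (18 mm diameter, top 115 mm above the table; this point 85 mm above it), beside the carriage on the bench's +y side and moving with it. Push it from above with a finger on its +x side (open fingers can straddle it along the bench's x). It takes 5 to 8 N; over 30 N at the stop, any squeeze included, harms the gauge.
- plunger (a joint): How far the gauge's sprung plunger is pushed in, m: 0 free. It lies level at the spindle's height and points to the bench's -x; spring 1 N free, 2 N pushed in. With the gauge home it reads about 0.001 at the disc's lowest spot and 0.011 at its highest, as the cosine of the spindle's angle from the highest spot. A red button on its tail moves with it.
- needle (a joint): Red needle of the 96 mm dial on top of the gauge, rad, geared to the plunger: 0.25 rad per mm. It points to the bench's -y at 0, straight up the sloping dial at 1.57, and to +y at 3.14; at the disc's highest spot it stands at about 2.75, at the lowest at 0.25.
- molecule_red: Bystander, to be left alone: red-and-white ball-and-stick molecule, about 100 x 50 x 26 mm, loose on the table; origin at its underside
- molecule_green: Bystander, to be left alone: yellow-and-green ball-and-stick molecule, about 105 x 50 x 26 mm, loose on the table; origin at its underside
- magnifier: Bystander, to be left alone: magnifying glass with a black handle, ring of 68 mm diameter, handle reaching 125 mm from its centre along its x, 9 mm high, loose on the table; origin at its underside
- mortar: Bystander, to be left alone: white mortar, 100 mm across, 55 mm high, loose on the table; origin at its underside
- beaker: Bystander, to be left alone: glass beaker, 68 mm across, 90 mm high, loose on the table; origin at its underside
- spanner: Bystander, to be left alone: spanner, 150 mm long, on the robot's side of the bench centres, loose on the table; origin at its underside
- spare_disc: Bystander, to be left alone: spare brass disc, 60 mm across, 18 mm high, near the crank, loose on the table; origin at its underside

How it is judged:
On the way, in this order (a step that is already met when the one before it is completed fails the run):
1. the gauge stands fully home against its stop (within 0.5 mm) (value of joint gauge above 0.0395 m), for 0.2 s.
2. with the gauge home, the disc's lowest spot is brought to the plunger (reading within 0.7 mm of the lowest) and stays there for 0.3 s (value of joint gauge above 0.0395 m and value of joint plunger below 0.0017 m), for 0.3 s.
At the end, for the whole second after the job is handed in: The gauge is fully home (slide above 39.5 mm of 40) and the plunger is pushed in more than 10.4 mm (within about 0.6 mm of the highest spot), the spindle at rest (value of joint gauge above 0.0395 m and value of joint plunger above 0.0104 m and velocity of joint spindle between -0.05 and 0.05 rad/s); the robot touches nothing.
It fails at once if the gauge is pushed or squeezed with more than 30 N in all (contact force between any of the fingers, the arm and gauge above 30 N).
It fails at once if the crank is squeezed and forced with more than 50 N in all (contact force between any of the fingers, the arm and spindle above 50 N).
It fails at once if the brass disc, the plunger or the needle is touched by the robot (contact force between any of the fingers, the arm and eccentric above 0.5 N or contact force between any of the fingers, the arm and plunger above 0.5 N or contact force between any of the fingers, the arm and needle above 0.5 N).
It fails at once if the spindle spins faster than 4 rad/s (velocity of joint spindle above 4 rad/s or velocity of joint spindle below -4 rad/s).
It fails at once if a bystander is moved by more than 20 mm (distance of any of molecule_red, molecule_green, magnifier, mortar, beaker, spanner, spare_disc from where it was at the start of the episode above 0.02 m).
It also fails if it takes over 72 s, if anything falls off the work surface, if the arm or the gripper's body presses on something with over 40 N, if the wrist force passes 120 N, or if a joint passes its speed limit or range.

## Robot

A 7-joint arm with a two-finger parallel gripper is mounted at the origin on the work surface. World frame = base frame: x ahead of the robot, y to its left, z up, the work surface at z = 0. Lengths are in m, angles in rad, forces in N, time in s.
With the tool pointing down it reaches from about 0.35 to 0.9 m from the base axis. Payload 8.1 kg.
Tool frame: the origin (TCP) lies on the centre line of the jaws, within the pads' length; the fingertips stand 19 mm ahead of it and the grasp point (between the pads) is the TCP (arm.tip_reach is the distance from the TCP to the fingertips, in m); z points along the fingers, y is the line along which they close (so a half turn about z gives the same grasp; the last joint's range is limited). The gripper opens to 92 mm and grips with 3 to 60 N. Pads are 19 mm wide; open, the fingers measure 130 mm over their backs; the gripper's body (75 mm by 190 mm) begins 47 mm behind the grasp point.
Start: joints at [1.199, 0.434, 0.025, 1.573, -0.012, 1.134, -0.075], TCP at [0.166, -0.603, 0.246] pointing down, gripper open.
Joint ranges: [-2.62, 2.62], [-0.44, 2.09], [-1.27, 1.32], [0.08, 2.57], [-1.32, 4.46], [0.12, 2], [-2.74, 2.74]. Speed limits (rad/s): [2.22, 2.22, 3.01, 3.01, 3.14, 3.14, 3.14].

## Interface

Orientations are given as a rotation vector (axis times angle).
In Python, from cell import arm gives the robot as it stands.
- The arm moves only by the tool arm_command, never from a script. Its argument "targets" is a list that holds one entry, the list of rows, each a list of 6 numbers: the shift along the tool's x, y, z in m, then the turn, a rotation vector about the tool's x, y, z in rad. A call has 1 to 10 rows; each row shifts and turns the commanded pose from where the row before left it, along the tool's axes as they then stand; what a row does not reach is not made up. A row lasts 1/8 s, in which the tool goes at most 62.5 mm and 10.7 degrees, less where a joint would pass 70% of its speed; a pose out of reach is approached as far as the arm can. A call with a gripper value outside its range is refused whole. "jaw" is the finger opening in m, from 0 to 0.0918, set as the call begins (left out, the last holds). The fingers move at their own pace and stop on an object; "newtons" is the grip in N (left out, the last holds). Time passes only in rows, so rows that do not move let the fingers close. It gives the time, the measured TCP pose, the force, the opening and the grip force at its end, in the units of the state.
- arm.observe(): the state, without advancing time (a new reading comes with each control period).
- arm.get_image(name): name is "side" or "top" or "wrist"; returns a dict with "pixels" (480x640x3 uint8, red, green, blue), "z_map" (480x640 float32, m along the optical axis (not along the pixel's ray), 0 where there is no reading), "fx", "fy", "cx", "cy" (pixels), "xyz" and "rotation" of the camera in the world; the wrist camera has in their place "T_tool_cam" (4x4, takes a point from camera to tool coordinates, whose origin is the TCP and whose axes are the flange's). Camera axes: x right, y down, z forward; pixel columns grow to the right and rows downward; lengths in m; the calibration is good to about 2 mm. The wrist camera is an equidistant fisheye: a pixel r from the principal point sees the ray r / f radians off the axis. A picture is of the moment at which its call begins: read the wrist's pose just before it.
- arm.sign_off(): hands the job in; it is judged then, once.
The state is a dict: "clock": time; "joints": joint angles; "dq": joint speeds; "joint_efforts": joint torques, N m; "position": TCP position; "ee_rot": TCP orientation; "force": force on the tool from outside, world axes, zero at the start; "ft_torque": the same for the moment, N m; "width": opening from 0.0 (shut) to 1.0 (fully open); "gripper_force": force on a finger pad.
Only numpy, scipy, OpenCV 4.12 (cv2) and the standard library are available. Lean on these libraries where they do the work, as an engineer would, in place of code of your own. Each camera call takes 0.05 s, during which the arm holds its last target. There are 200 camera calls.

## Working session

There is one attempt and no reset: what is moved stays moved. The work goes in short steps, Python scripts to look and compute and a tool call to move; the robot and the scene stay as the last step left them, time stands still between calls to the robot, and variables do not carry over. Pictures are saved under pics/ and viewed, at most 10 in all, crops included, and the job is handed in when it is done.

Besides the shell and the picture viewer there is one more tool, called after "Call:" as name([rows], argument=value, ...), one row to a line, values as JSON. arm_command: Moves the arm, as the interface text tells. Its arguments: {"type":"object","properties":{"targets":{"type":"array","items":{"type":"array","items":{"type":"array","items":{"type":"number"}}}},"jaw":{"type":"number"},"newtons":{"type":"number"}},"required":["targets"]}

```bash
mkdir -p pics; ls; cat > h.py <<'E'
import numpy as np, cv2
from cell import arm
from scipy.spatial.transform import Rotation as R
def snap(n,fn=None):
    im=arm.get_image(n)
    if fn: cv2.imwrite('pics/'+fn,im['pixels'][:,:,::-1])
    return im
def cloud(im):
    z=im['z_map'].astype(float); v,u=np.mgrid[0:480,0:640]
    p=np.stack([(u-im['cx'])/im['fx']*z,(v-im['cy'])/im['fy']*z,z],-1)
    r=np.array(im['rotation']); 
    if r.shape!=(3,3): r=R.from_rotvec(r.ravel()).as_matrix() if r.size==3 else R.from_quat(r.ravel()).as_matrix()
    w=p@r.T+np.array(im['xyz']); w[z==0]=np.nan
    return w
E
python3 - <<'E'
from h import *
t=snap('top','top1.png'); s=snap('side','side1.png')
np.savez('im1.npz',t=cloud(t),s=cloud(s),tp=t['pixels'],sp=s['pixels'])
for i in (t,s): print(i['xyz'],i['rotation'],i['fx'])
o=arm.observe(); print(o)
E
```

```text
pics
[ 0.39531853 -0.02186639  1.29707471] [-2.15007601  2.19368222 -0.10713803] 490.2341817477708
[0.12579919 0.74923214 0.6714574 ] [-0.53431186  2.51665655 -1.37538452] 441.33949945761896
{'clock': 0.1, 'joints': array([ 1.1993796 ,  0.43520118,  0.02498572,  1.57400674, -0.01163681,
        1.13401478, -0.07508918]), 'dq': array([-0.00100042, -0.00088655, -0.00127192, -0.00253184, -0.00128383,
        0.00048838,  0.00216293]), 'joint_efforts': array([ 3.55685013e-03, -6.69127464e+01,  9.88464430e-01, -3.15149403e+01,
       -6.04372378e-02,  3.74256622e-02,  1.54255480e-05]), 'position': array([ 0.16583231, -0.60214113,  0.24499358]), 'ee_rot': array([-3.11183584e+00, -4.20658815e-01,  4.78470880e-04]), 'force': array([-0.43120322,  0.18584358,  0.93220208]), 'ft_torque': array([-0.01137021,  0.01095075,  0.0577305 ]), 'gripper_force': 0.0, 'width': 1.0014522402003625}
```

View pics/top1.png

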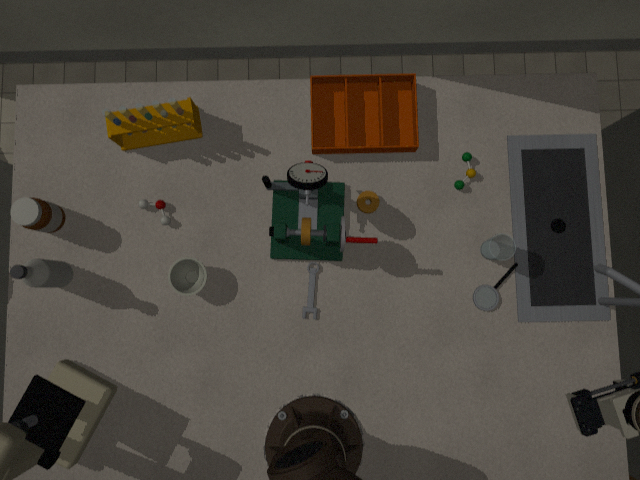

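View pics/side1.png

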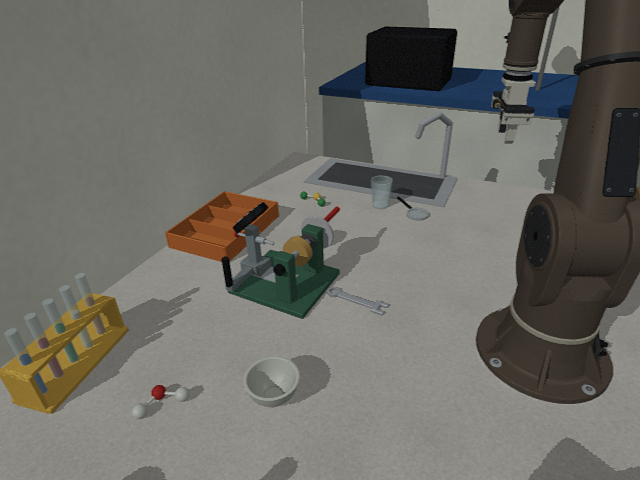

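The top view shows the bench in line with the world axes: the dial is at (307,175), the black post at (267,183), the brass disc at (306,232) and the red handle at (361,240). The side view confirms this. Next I compute positions.

```bash
python3 - <<'E'
from h import *
d=np.load('im1.npz')
for n in 'ts':
    w=d[n]; p=d[n+'p']; hsv=cv2.cvtColor(np.ascontiguousarray(p),cv2.COLOR_RGB2HSV).astype(int)
    H,S,V=hsv[...,0],hsv[...,1],hsv[...,2]
    reg=(abs(w[...,0]-.55)<.2)&(abs(w[...,1])<.22)&(w[...,2]>.005)
    g=reg&(H>65)&(H<95)&(S>90)
    bed=g&(w[...,2]<.022); 
    if n=='t': 
        print('bed rect',bed.sum(),cv2.minAreaRect(w[bed][:,:2].astype(np.float32)))
    top=g&(abs(w[...,2]-.135)<.006)
    print(n,'tops',top.sum()); 
    q=w[top]
    if len(q):
        m=q[:,1]>q[:,1].mean()
        print(q[m].mean(0),q[m].min(0),q[m].max(0),'\n',q[~m].mean(0),q[~m].min(0),q[~m].max(0))
    red=reg&((H<5)|(H>174))&(S>170)&(V>80)&(w[...,2]>.06)&(w[...,1]<-.05)
    q=w[red]; print('red',len(q),q.mean(0),q.min(0),q.max(0)); 
    blk=reg&(V<45)&(w[...,2]>.03)&(w[...,1]>.06)
    q=w[blk]; print('blk',len(q),np.median(q,0),q.min(0),q.max(0))
    br=reg&(H>10)&(H<25)&(S>120)&(w[...,2]>.09)&(abs(w[...,1])<.1)
    q=w[br]; print('brass',len(q),q.mean(0),q.min(0),q.max(0))
    br=reg&(H>10)&(H<25)&(S>120)&(w[...,2]<.04)
    q=w[br]; print('spare',len(q),q.mean(0),q.min(0),q.max(0))
E
```

```text
bed rect 3107 ((0.576850414276123, 0.00393880158662796), (0.1881471872329712, 0.20653289556503296), 86.96919250488281)
t tops 432
[0.53740303 0.06805537 0.13430266] [0.51746151 0.05267022 0.12910481] [0.55668136 0.08174462 0.13957418] 
 [ 0.52988754 -0.05942507  0.13462482] [ 0.50798529 -0.07424152  0.1292228 ] [ 0.55219291 -0.04472665  0.13986531]
red 104 [ 0.50947407 -0.12836159  0.14723733] [ 0.50426355 -0.16033282  0.14017018] [ 0.51345614 -0.08930962  0.15323566]
blk 269 [0.55640671 0.08734431 0.11298617] [0.51675294 0.06001333 0.03050618] [0.67730816 0.111895   0.13938822]
brass 264 [0.53722648 0.00780745 0.13450422] [ 0.50360551 -0.01448878  0.0935574 ] [0.67347793 0.09549683 0.2051536 ]
spare 364 [ 0.62192923 -0.15564886  0.01738939] [ 0.5102751  -0.1848336   0.00504604] [0.65095325 0.00831822 0.02710505]
s tops 302
[0.53447922 0.07390307 0.13384583] [0.5151492  0.05689008 0.12906159] [0.55635673 0.08714309 0.13685096] 
 [ 0.52683904 -0.05287526  0.13373377] [ 0.50549177 -0.07207745  0.12908357] [ 0.55049056 -0.03995449  0.13752973]
red 65 [ 0.50592971 -0.12251938  0.14618467] [ 0.50113378 -0.15580533  0.14149874] [ 0.51067283 -0.0889048   0.14905323]
blk 454 [0.54030529 0.09684399 0.09627696] [0.5151492  0.06173256 0.03022459] [0.67306674 0.11611303 0.1329735 ]
brass 504 [0.53919049 0.01369848 0.12473164] [ 0.50256773 -0.0389479   0.09002918] [0.68487161 0.09982566 0.2019153 ]
spare 5 [ 0.63600723 -0.17801445  0.0174326 ] [ 0.62995797 -0.18100044  0.01676406] [ 0.64291634 -0.1754264   0.01828369]
```

```bash
python3 - <<'E'
from h import *
d=np.load('im1.npz')
for n in 'ts':
    w=d[n]; V=d[n+'p'].max(-1)
    for lo,hi in((.035,.07),(.07,.1),(.1,.122)):
        b=(V<60)&(w[...,0]>.58)&(w[...,0]<.72)&(w[...,1]>.065)&(w[...,1]<.16)&(w[...,2]>lo)&(w[...,2]<hi)
        q=w[b]; print(n,lo,len(q),np.median(q,0),q.min(0),q.max(0))
    p=d[n+'p'].astype(int); br=(p[...,0]>1.5*p[...,2])&(p[...,0]>80)&(p[...,1]>.5*p[...,0])&(abs(w[...,1]-.008)<.04)&(abs(w[...,0]-.53)<.06)&(w[...,2]>.07)
    q=w[br]; print('disc',len(q),q.mean(0),q.min(0),q.max(0))
    q=q[q[:,2]>q[:,2].max()-.006]; print('disc top',q.mean(0))
o=arm.observe(); print(R.from_rotvec(o['ee_rot']).as_matrix().round(3)); print(arm.get_image('wrist')['T_tool_cam'])
E
```

```text
t 0.035 96 [0.66353218 0.0860293  0.04027229] [0.65618562 0.0650114  0.03579005] [0.67730816 0.111895   0.06951564]
t 0.07 20 [0.66155479 0.10048102 0.08672724] [0.65990047 0.09509975 0.07015079] [0.66935297 0.11119152 0.09952435]
t 0.1 44 [0.66637925 0.10353997 0.11400551] [0.65997689 0.09504031 0.10226916] [0.67392068 0.11152333 0.11997029]
disc 172 [0.5383267  0.00698155 0.13730404] [ 0.51280969 -0.00507626  0.12222332] [0.56658912 0.01749861 0.14676886]
disc top [0.53683787 0.006807   0.14207049]
s 0.035 86 [0.66200033 0.11109935 0.05266046] [0.65439936 0.0661073  0.03510037] [0.67270996 0.11561584 0.06956702]
s 0.07 75 [0.66323955 0.11219905 0.08516355] [0.657485   0.10434076 0.07012308] [0.67273533 0.1147956  0.09933271]
s 0.1 59 [0.6646678  0.11080197 0.11086394] [0.65799172 0.0984607  0.10039578] [0.67404999 0.11611303 0.11677236]
disc 407 [0.53128625 0.01445202 0.12483535] [ 0.50256773 -0.00589366  0.07465078] [0.56985685 0.02266273 0.14218275]
disc top [0.53502965 0.00957213 0.13893627]
[[ 0.964  0.266 -0.   ]
 [ 0.266 -0.964  0.001]
 [-0.    -0.001 -1.   ]]
[[-1.12603623e-03 -9.53039344e-01 -3.02844416e-01  8.11431085e-02]
 [ 9.99999362e-01 -1.10058819e-03 -2.54690733e-04 -9.89133407e-04]
 [-9.05766972e-05 -3.02844510e-01  9.53039975e-01 -1.39641214e-01]
 [ 0.00000000e+00  0.00000000e+00  0.00000000e+00  1.00000000e+00]]
```

Call:
arm_command([
  [[0.0366,-0.0307,-0.006,0,0,0],[0.0366,-0.0307,-0.006,0,0,0],[0.0366,-0.0307,-0.006,0,0,0],[0.0366,-0.0307,-0.006,0,0,0],[0.0366,-0.0307,-0.006,0,0,0],[0.0366,-0.0307,-0.006,0,0,0],[0.0366,-0.0307,-0.006,0,0,0],[0.0366,-0.0307,-0.006,0,0,0],[0.0366,-0.0307,-0.006,0,0,0],[0.0366,-0.0307,0,0,0,0]],
], jaw=0.05, newtons=20)

```text
clock: 1.4
position: [0.4381, -0.2082, 0.3002]
ee_rot: [3.113, 0.42, 0.001]
force: [0.4, -1.8, 0.6]
width: 0.543
gripper_force: 0.0
```

Call:
arm_command([
  [[0.0366,-0.0307,0,0,0,0],[0.0366,-0.0307,0,0,0,0],[0.0366,-0.0307,0,0,0,0],[0.0366,-0.0307,0,0,0,0],[0.0366,-0.0307,0,0,0,0],[0.0366,-0.0307,0,0,0,0],[0.0366,-0.0307,0,0,0,0],[0.0366,-0.0307,0,0,0,0]],
])

```text
clock: 2.4
position: [0.6551, 0.1062, 0.2993]
ee_rot: [3.113, 0.42, -0.001]
force: [0.4, -0.6, 1.2]
width: 0.545
gripper_force: 0.0
```

Call:
arm_command([
  [[0,0,0,0,0,-0.156],[0,0,0,0,0,-0.156],[0,0,0,0,0,-0.156],[0,0,0,0,0,-0.156],[0,0,0,0,0,-0.156],[0,0,0,0,0,-0.156],[0,0,0,0,0,-0.156],[0,0,0,0,0,-0.156],[0,0,0,0,0,0],[0,0,0,0,0,0]],
])

```text
clock: 3.65
position: [0.6544, 0.105, 0.2995]
ee_rot: [-2.284, -2.156, 0.001]
force: [-0.1, -0.5, 0.8]
width: 0.547
gripper_force: 0.0
```

```bash
python3 - <<'E'
from h import *
o=arm.observe(); print(o['clock'],o['position'],o['joints'].round(2),o['width'],o['force']); M=R.from_rotvec(o['ee_rot']).as_matrix();print(M.round(3))
im=snap('wrist','w1.png'); print(im['fx'],im['cx'],im['cy'])
# project expected points to check
def proj(p):
    T=np.eye(4);T[:3,:3]=M;T[:3,3]=o['position']; c=np.linalg.inv(T@im['T_tool_cam'])@np.r_[p,1]; c=c[:3]
    th=np.arctan2(np.hypot(c[0],c[1]),c[2]); k=th*im['fx']/np.hypot(c[0],c[1]); return (im['cx']+c[0]*k,im['cy']+c[1]*k)
for n,p in dict(post=(.666,.105,.115),pin=(.508,-.138,.141),disc=(.533,.007,.11)).items(): print(n,proj(p))
E
```

```text
3.65 [0.6543544  0.10501038 0.2994902 ] [ 0.14  0.54 -0.64  1.35  0.32  1.35 -0.55] 0.5474274672797174 [-0.1007007  -0.45044845  0.80553226]
[[ 0.058  0.998 -0.   ]
 [ 0.998 -0.058 -0.   ]
 [-0.    -0.    -1.   ]]
371.64829954431775 315.07292873589114 234.59607043685918
post (np.float64(329.7850814250703), np.float64(212.53114934838914))
pin (np.float64(204.83449174267747), np.float64(427.61098320582994))
disc (np.float64(205.8931830693279), np.float64(310.67958478111956))
```

View pics/w1.png

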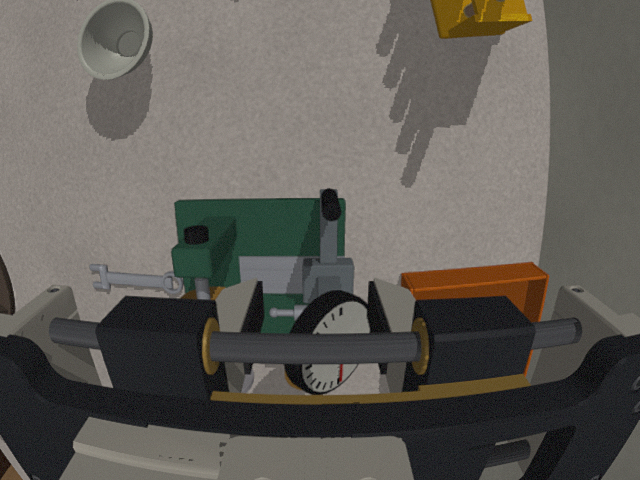

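The wrist view shows the post top at about (331,212), within a pixel of where I projected it. I'll go down with the fingers straddling the post.

Call:
arm_command([
  [[0,0.006,0.025,0,0,0],[0,0,0.025,0,0,0],[0,0,0.025,0,0,0],[0,0,0.025,0,0,0],[0,0,0.025,0,0,0],[0,0,0.025,0,0,0],[0,0,0.025,0,0,0],[0,0,0.02,0,0,0],[0,0,0.007,0,0,0],[0,0,0,0,0,0]],
])

```text
clock: 4.95
position: [0.6604, 0.1049, 0.0977]
ee_rot: [-2.281, -2.16, 0.0]
force: [-0.4, -0.0, -0.7]
width: 0.545
gripper_force: 0.0
```

Call:
arm_command([
  [[0,-0.005,0,0,0,0],[0,-0.004,0,0,0,0],[0,-0.004,0,0,0,0],[0,-0.003,0,0,0,0],[0,-0.003,0,0,0,0],[0,-0.003,0,0,0,0],[0,0,0,0,0,0]],
])

```text
clock: 5.82
position: [0.6393, 0.1062, 0.0986]
ee_rot: [2.28, 2.16, 0.003]
force: [4.1, 1.0, 1.4]
width: 0.545
gripper_force: 1.9
```

Call:
arm_command([
  [[0,-0.003,0,0,0,0],[0,-0.003,0,0,0,0],[0,-0.003,0,0,0,0],[0,-0.003,0,0,0,0],[0,-0.003,0,0,0,0],[0,-0.003,0,0,0,0],[0,-0.002,0,0,0,0],[0,-0.001,0,0,0,0],[0,0,0,0,0,0]],
])

```text
clock: 6.95
position: [0.6189, 0.1074, 0.0986]
ee_rot: [2.28, 2.159, 0.004]
force: [6.0, 0.0, -1.2]
width: 0.544
gripper_force: 2.9
```

Call:
arm_command([
  [[0,-0.001,0,0,0,0],[0,-0.001,0,0,0,0],[0,-0.001,0,0,0,0],[0,0,0,0,0,0]],
])

```text
clock: 7.45
position: [0.6159, 0.1076, 0.0986]
ee_rot: [2.28, 2.159, 0.005]
force: [6.6, 0.2, -0.6]
width: 0.543
gripper_force: 3.1
```

Call:
arm_command([
  [[0,-0.001,0,0,0,0],[0,-0.001,0,0,0,0],[0,-0.001,0,0,0,0],[0,0,0,0,0,0]],
])

```text
clock: 7.95
position: [0.6137, 0.1077, 0.0986]
ee_rot: [2.28, 2.158, 0.007]
force: [10.3, 1.6, -3.4]
width: 0.545
gripper_force: 4.6
```

Call:
arm_command([
  [[0,-0.001,0,0,0,0],[0,-0.001,0,0,0,0],[0,0,0,0,0,0]],
])

```text
clock: 8.32
position: [0.6136, 0.1077, 0.0986]
ee_rot: [2.279, 2.157, 0.011]
force: [17.7, 1.8, -10.3]
width: 0.544
gripper_force: 8.6
```

Call:
arm_command([
  [[0,-0.001,0,0,0,0],[0,0,0,0,0,0]],
])

```text
clock: 8.57
position: [0.6136, 0.1077, 0.0986]
ee_rot: [2.279, 2.156, 0.013]
force: [21.8, 2.7, -13.0]
width: 0.544
gripper_force: 10.6
```

Call:
arm_command([
  [[0,0.006,0,0,0,0],[0,0.01,0,0,0,0],[0,0,-0.02,0,0,0],[0,0,-0.03,0,0,0],[0,0,-0.03,0,0,0],[0,0,-0.03,0,0,0],[0,0,-0.03,0,0,0],[0,0,-0.03,0,0,0],[0,0,-0.03,0,0,0],[0,0,0,0,0,0]],
])

```text
clock: 9.82
position: [0.6249, 0.1078, 0.3018]
ee_rot: [2.278, 2.16, 0.007]
force: [-0.7, 0.3, -0.3]
width: 0.544
gripper_force: 0.0
```

Call:
arm_command([
  [[-0.025,-0.0105,0,0,0,0],[-0.025,-0.0105,0,0,0,0],[-0.025,-0.0105,0,0,0,0],[-0.025,-0.0105,0,0,0,0],[-0.025,-0.0105,0,0,0,0],[-0.025,-0.0105,0,0,0,0],[-0.025,-0.0105,0,0,0,0],[-0.025,-0.0105,0,0,0,0],[-0.025,-0.0105,0,0,0,0],[-0.025,-0.0105,0,0,0,0]],
])

```text
clock: 11.08
position: [0.5049, -0.1376, 0.2978]
ee_rot: [-2.28, -2.161, 0.001]
force: [0.9, 0.2, 0.2]
width: 0.548
gripper_force: 0.0
```

Call:
arm_command([
  [[0,0,0,0,0,0],[0,0,0,0,0,0]],
])

```text
clock: 11.32
position: [0.506, -0.1364, 0.2979]
ee_rot: [-2.28, -2.161, -0.0]
force: [0.3, 0.6, -0.3]
width: 0.546
gripper_force: 0.0
```

```bash
cat >> h.py <<'E'
def dial(fn):
    a=snap('top')['pixels'][140:270,255:395,::-1]; b=snap('side')['pixels'][180:320,210:370,::-1]
    a=cv2.resize(a,None,fx=3.3,fy=3.3,interpolation=cv2.INTER_CUBIC); b=cv2.resize(b,(int(160*a.shape[0]/140),a.shape[0]),interpolation=cv2.INTER_CUBIC)
    b=b[:,:800-a.shape[1]]
    cv2.imwrite('pics/'+fn,np.hstack([a,b]))
E
python3 - <<'E'
from h import *
o=arm.observe(); print(o['clock'],o['position'],o['joints'].round(2),o['force']); M=R.from_rotvec(o['ee_rot']).as_matrix();print(M.round(3))
dial('d1.png')
im=snap('wrist'); w=im['pixels']; 
hsv=cv2.cvtColor(np.ascontiguousarray(w),cv2.COLOR_RGB2HSV).astype(int); m=((hsv[...,0]<5)|(hsv[...,0]>174))&(hsv[...,1]>150)&(hsv[...,2]>70)
z=im['z_map'].astype(float); v,u=np.nonzero(m&(z>0)); x=(u-im['cx'])/im['fx'];y=(v-im['cy'])/im['fy'];r=np.hypot(x,y);k=np.tan(r)/r*z[v,u]
T=np.eye(4);T[:3,:3]=M;T[:3,3]=o['position']
P=(T@im['T_tool_cam']@np.stack([x*k,y*k,z[v,u],0*k+1]))[:3].T
P=P[(P[:,2]>.09)&(P[:,1]<-.05)]; print(len(P),P.mean(0),P.min(0),P.max(0))
if len(P): print(np.polyfit(P[:,1],P[:,0],1))
E
```

```text
11.325 [ 0.50595159 -0.1363773   0.29785468] [ 0.66  0.3  -0.64  1.7   0.19  1.21 -0.08] [ 0.25688972  0.56779305 -0.28211389]
[[ 0.054  0.999 -0.   ]
 [ 0.999 -0.054  0.   ]
 [ 0.    -0.    -1.   ]]
1374 [ 0.5081123  -0.12343295  0.14721369] [ 0.49978793 -0.16081355  0.14306938] [ 0.51643226 -0.08765143  0.15064081]
[0.05946513 0.51545226]
```

View pics/d1.png

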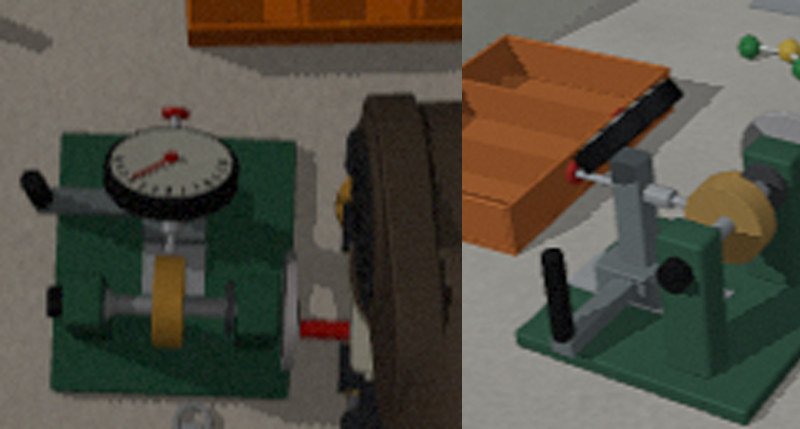

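The needle points left and down, which is up the slope, at about 2.5 rad, so the disc is already near its highest spot. The wrist depth gives the handle at (0.507, -0.137, about 0.142). Now I'll go down and grip it.

Call:
arm_command([
  [[0,0.001,0.025,0,0,0],[0,0,0.025,0,0,0],[0,0,0.025,0,0,0],[0,0,0.025,0,0,0],[0,0,0.025,0,0,0],[0,0,0.02,0,0,0],[0,0,0.011,0,0,0],[0,0,0,0,0,0]],
])

```text
clock: 12.48
position: [0.507, -0.1368, 0.1413]
ee_rot: [-2.279, -2.161, 0.001]
force: [0.7, 0.7, 0.3]
width: 0.545
gripper_force: 0.0
```

Call:
arm_command([
  [[0,0,0,0,0,0],[0,0,0,0,0,0],[0,0,0,0,0,0],[0,0,0,0,0,0],[0,0,0,0,0,0],[0,0,0,0,0,0]],
], jaw=0.0, newtons=12)

```text
clock: 13.22
position: [0.5079, -0.1374, 0.1421]
ee_rot: [2.28, 2.16, 0.002]
force: [4.2, -1.0, -1.0]
width: 0.15
gripper_force: 12.0
```

```bash
cat >> h.py <<'E'
def needle():
    im=snap('top'); w=cloud(im); hsv=cv2.cvtColor(np.ascontiguousarray(im['pixels']),cv2.COLOR_RGB2HSV).astype(int); H,S,V=hsv[...,0],hsv[...,1],hsv[...,2]
    reg=(w[...,0]>.58)&(w[...,0]<.70)&(abs(w[...,1]-.01)<.06)&(w[...,2]>.13)
    red=reg&((H<8)|(H>170))&(S>110)
    face=reg&(S<70)&(V>90)&(w[...,2]>.14)
    F=w[face]; c=F.mean(0); u,s,vt=np.linalg.svd(F-c); n=vt[2]*np.sign(vt[2][2])
    q=w[red]; q=q[abs((q-c)@n)<.008]
    ey=np.array([-.056,-.998,0.]); ey-=ey@n*n; ey/=np.linalg.norm(ey); up=np.cross(n,ey); up*=np.sign(up[2])
    rel=np.stack([(F-c)@ey,(F-c)@up],1); c2=(rel.max(0)+rel.min(0))/2
    ab=np.stack([(q-c)@ey,(q-c)@up],1)-c2; far=ab[np.hypot(*ab.T)>.012].mean(0); 
    # direction by whole-needle centroid
    ang=np.arctan2(far[1],far[0]); print('face',len(F),c.round(4),n.round(2),'c2',c2.round(4),'red',len(q),'needle',ang.round(3),'p mm',(ang/.25).round(2))
    return ang
E
python3 - <<'E'
from h import *
needle(); print(arm.observe()['joints'].round(2))
E
```

```text
face 427 [ 6.297e-01 -2.000e-04  1.724e-01] [ 0.71 -0.05  0.7 ] c2 [-0.001   0.0006] red 30 needle 1.977 p mm 7.91
[ 0.6   0.46 -0.59  1.9   0.33  0.87 -0.21]
```

```bash
cat >> h.py <<'E'
def needle2():
    im=snap('top'); w=cloud(im); p=im['pixels'].astype(float)
    C=np.array([.6297,-.0002,.1724]); n=np.array([.705,-.042,.708]); n/=np.linalg.norm(n)
    r=R.from_rotvec(im['rotation']).as_matrix(); v,u=np.mgrid[130:230,260:360]
    d=np.stack([(u-im['cx'])/im['fx'],(v-im['cy'])/im['fy'],1+0*u],-1)@r.T; o=np.array(im['xyz'])
    t=((C-o)@n)/(d@n); P=o+d*t[...,None]-C
    ey=np.array([-.056,-.998,0.]); ey-=ey@n*n; ey/=np.linalg.norm(ey); up=np.cross(n,ey); up*=np.sign(up[2])
    a,b=P@ey,P@up; s=p[130:230,260:360]; W=np.clip(s[...,0]-np.maximum(s[...,1],s[...,2])-25,0,None)
    g=(s.max(-1)-s.min(-1)<40)&(s.max(-1)>90)&(np.hypot(a,b)<.05); c=[(np.percentile(x[g],2)+np.percentile(x[g],98))/2 for x in (a,b)]
    W=W*(np.hypot(a-c[0],b-c[1])<.044); k=W>0
    A=np.stack([a[k],b[k]],1); wt=W[k]; m=np.average(A,axis=0,weights=wt); e,V=np.linalg.eigh(np.cov(A.T,aweights=wt)); dr=V[:,1]; dr*=np.sign(dr@(m-c))
    ang=np.arctan2(dr[1],dr[0]); ang2=np.arctan2(*(m-c)[::-1])
    print('c',np.round(c,4),'m',m.round(4),'n',k.sum(),'eig',np.sqrt(e).round(4),'needle pca',ang.round(3),'centroid',ang2.round(3),'p',(ang/.25).round(2),'t',arm.observe()['clock'])
E
python3 - <<'E'
from h import *
needle2()
E
```

```text
c [-0.0012 -0.0037] m [-0.007   0.0021] n 25 eig [0.0021 0.0122] needle pca 2.362 centroid 2.358 p 9.45 t 13.325
```

Grip is good (13.8 mm opening, 12 N), and the plunger reads about 9.5 mm. I'll turn 0.8 rad in the positive direction to see which way it goes.

Call:
arm_command([
  [[0,0.0032,-0.0013,0,0,0],[0,0.0034,-0.001,0,0,0],[0,0.0034,-0.0007,0,0,0],[0,0.0035,-0.0003,0,0,0],[0,0.0035,0,0,0,0],[0,0.0035,0.0004,0,0,0],[0,0.0034,0.0007,0,0,0],[0,0.0033,0.0011,0,0,0],[0,0,0,0,0,0]],
])

```text
clock: 14.45
position: [0.5366, -0.139, 0.1446]
ee_rot: [2.278, 2.158, 0.004]
force: [3.0, -1.8, 11.3]
width: 0.15
gripper_force: 12.0
```

```bash
python3 - <<'E'
from h import *
needle2()
print('D',[(round(t,2),round(35*(np.sin(t+.15)-np.sin(t)),1),round(-35*(np.cos(t+.15)-np.cos(t)),1)) for t in np.arange(-3.39,3.4,.15)])
E
```

```text
c [-0.0013 -0.003 ] m [-0.0005  0.0056] n 24 eig [0.0019 0.012 ] needle pca 1.451 centroid 1.48 p 5.8 t 14.5
D [(np.float64(-3.39), np.float64(-5.2), np.float64(0.9)), (np.float64(-3.24), np.float64(-5.2), np.float64(0.1)), (np.float64(-3.09), np.float64(-5.2), np.float64(-0.7)), (np.float64(-2.94), np.float64(-5.0), np.float64(-1.4)), (np.float64(-2.79), np.float64(-4.8), np.float64(-2.2)), (np.float64(-2.64), np.float64(-4.4), np.float64(-2.9)), (np.float64(-2.49), np.float64(-3.9), np.float64(-3.5)), (np.float64(-2.34), np.float64(-3.4), np.float64(-4.0)), (np.float64(-2.19), np.float64(-2.7), np.float64(-4.5)), (np.float64(-2.04), np.float64(-2.0), np.float64(-4.8)), (np.float64(-1.89), np.float64(-1.3), np.float64(-5.1)), (np.float64(-1.74), np.float64(-0.5), np.float64(-5.2)), (np.float64(-1.59), np.float64(0.3), np.float64(-5.2)), (np.float64(-1.44), np.float64(1.1), np.float64(-5.1)), (np.float64(-1.29), np.float64(1.8), np.float64(-4.9)), (np.float64(-1.14), np.float64(2.5), np.float64(-4.6)), (np.float64(-0.99), np.float64(3.2), np.float64(-4.2)), (np.float64(-0.84), np.flo
[... 866 characters left out ...]
), np.float64(-0.3), np.float64(5.2)), (np.float64(1.71), np.float64(-1.1), np.float64(5.1)), (np.float64(1.86), np.float64(-1.9), np.float64(4.9)), (np.float64(2.01), np.float64(-2.6), np.float64(4.6)), (np.float64(2.16), np.float64(-3.2), np.float64(4.1)), (np.float64(2.31), np.float64(-3.8), np.float64(3.6)), (np.float64(2.46), np.float64(-4.3), np.float64(3.0)), (np.float64(2.61), np.float64(-4.7), np.float64(2.3)), (np.float64(2.76), np.float64(-5.0), np.float64(1.6)), (np.float64(2.91), np.float64(-5.2), np.float64(0.8)), (np.float64(3.06), np.float64(-5.2), np.float64(0.0)), (np.float64(3.21), np.float64(-5.2), np.float64(-0.7)), (np.float64(3.36), np.float64(-5.0), np.float64(-1.5))]
```

Call:
arm_command([
  [[0,0.0027,-0.001,0,0,0],[0,0.0025,0.001,0,0,0],[0,0.0022,0.0014,0,0,0],[0,0.0022,0.0015,0,0,0],[0,0.002,0.0017,0,0,0],[0,0.0019,0.0018,0,0,0],[0,0.0017,0.002,0,0,0],[0,0.0016,0.0021,0,0,0],[0,0.0014,0.0022,0,0,0],[0,0.0013,0.0023,0,0,0]],
])

```text
clock: 15.75
position: [0.556, -0.1401, 0.129]
ee_rot: [2.278, 2.158, 0.004]
force: [5.2, -1.9, 7.4]
width: 0.147
gripper_force: 12.0
```

Call:
arm_command([
  [[0,0,0,0,0,0]],
])

```text
clock: 15.88
position: [0.5562, -0.1401, 0.1288]
ee_rot: [2.278, 2.158, 0.005]
force: [6.5, -2.5, 2.2]
width: 0.142
gripper_force: 12.0
```

```bash
python3 - <<'E'
from h import *
needle2(); o=arm.observe(); print(o['position'],o['force'])
P=np.array([[.5079,.1421],[.5366,.1446],o['position'][[0,2]]])*1000
from scipy.optimize import least_squares
f=least_squares(lambda c:np.hypot(P[:,0]-c[0],P[:,1]-c[1])-35,[523,110]); c=f.x; print(c,f.fun,np.arctan2(P[:,0]-c[0],P[:,1]-c[1]))
E
```

```text
c [-0.0017 -0.002 ] m [0.0047 0.0003] n 29 eig [0.0061 0.0124] needle pca 0.865 centroid 0.341 p 3.46 t 15.925
[ 0.55616735 -0.1401122   0.12882697] [ 6.13831803 -1.69410817  3.32857669]
[525.47344746 111.65549194] [ 0.15244126 -0.22729831  0.17066246] [-0.52350768  0.32570788  1.06073249]
```

Call:
arm_command([
  [[0,0.001,0.0025,0,0,0],[0,0.001,0.0024,0,0,0],[0,0.0006,0.0025,0,0,0],[0,0.0005,0.0026,0,0,0],[0,0.0002,0.0026,0,0,0],[0,0,0.0026,0,0,0],[0,-0.0002,0.0026,0,0,0],[0,-0.0002,0.0026,0,0,0],[0,-0.0006,0.0026,0,0,0],[0,-0.0006,0.0025,0,0,0]],
], newtons=14)

```text
clock: 17.18
position: [0.5598, -0.1403, 0.1038]
ee_rot: [2.276, 2.156, 0.009]
force: [12.0, -2.0, 0.7]
width: 0.143
gripper_force: 14.0
```

Call:
arm_command([
  [[0,0,0,0,0,0]],
])

```text
clock: 17.3
position: [0.5597, -0.1403, 0.1036]
ee_rot: [2.277, 2.156, 0.009]
force: [13.2, -2.6, -3.3]
width: 0.144
gripper_force: 14.0
```

```bash
python3 - <<'E'
from h import *
needle2(); dial('d2.png'); o=arm.observe(); print(o['position'],o['force'])
P=np.array([[.5079,.1421],[.5366,.1446],[.5562,.1288],o['position'][[0,2]]])*1000
from scipy.optimize import least_squares
f=least_squares(lambda c:np.hypot(P[:,0]-c[0],P[:,1]-c[1])-35,[523,110]); c=f.x; print(c,f.fun,np.arctan2(P[:,0]-c[0],P[:,1]-c[1]))
E
```

```text
c [-0.0007 -0.0017] m [ 0.0046 -0.0085] n 37 eig [0.0101 0.017 ] needle pca -1.964 centroid -0.91 p -7.86 t 17.35
[ 0.55968065 -0.14031541  0.10353968] [12.64877619 -2.51877052 -2.64284241]
[525.55468445 111.63759577] [ 0.20860625 -0.23623887  0.12383071  0.0736079 ] [-0.52525187  0.32332918  1.06028248  1.8037819 ]
```

View pics/d2.png

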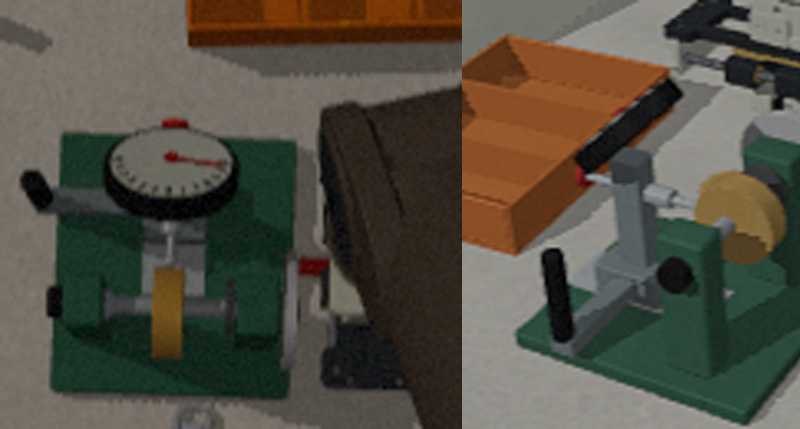

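The needle points right and slightly up the slope, at about 0.25 rad, so the disc is at its lowest spot. I'll hold there, then turn on.

Call:
arm_command([
  [[0,0.0015,0,0,0,0],[0,0,0,0,0,0],[0,0,0,0,0,0],[0,0,0,0,0,0],[0,0,0,0,0,0]],
])

```text
clock: 18.08
position: [0.5598, -0.1403, 0.1032]
ee_rot: [2.278, 2.158, 0.006]
force: [7.7, -1.5, -0.1]
width: 0.146
gripper_force: 14.0
```

Call:
arm_command([
  [[0,-0.0011,0.0033,0,0,0],[0,-0.0015,0.0032,0,0,0],[0,-0.0018,0.003,0,0,0],[0,-0.0021,0.0028,0,0,0],[0,-0.0023,0.0026,0,0,0],[0,-0.0026,0.0024,0,0,0],[0,-0.0028,0.0021,0,0,0],[0,-0.003,0.0018,0,0,0]],
])

```text
clock: 19.08
position: [0.5425, -0.1394, 0.0811]
ee_rot: [2.279, 2.158, 0.006]
force: [10.8, -1.3, -11.9]
width: 0.147
gripper_force: 14.0
```

Call:
arm_command([
  [[0,-0.0026,0.0028,0,0,0],[0,-0.0028,0.0024,0,0,0],[0,-0.0034,0.0008,0,0,0],[0,-0.0035,0.0005,0,0,0],[0,-0.0035,0.0001,0,0,0],[0,-0.0035,-0.0002,0,0,0],[0,-0.0034,-0.0006,0,0,0],[0,-0.0034,-0.0009,0,0,0]],
])

```text
clock: 20.08
position: [0.5162, -0.1379, 0.0775]
ee_rot: [2.278, 2.158, 0.005]
force: [5.9, -1.7, 5.9]
width: 0.144
gripper_force: 14.0
```

Call:
arm_command([
  [[0,-0.0032,-0.0018,0,0,0],[0,-0.003,-0.0022,0,0,0],[0,-0.003,-0.0019,0,0,0],[0,-0.0028,-0.0021,0,0,0],[0,-0.0025,-0.0024,0,0,0],[0,-0.0023,-0.0026,0,0,0],[0,-0.002,-0.0029,0,0,0],[0,-0.0017,-0.003,0,0,0]],
])

```text
clock: 21.08
position: [0.4946, -0.1366, 0.0956]
ee_rot: [2.279, 2.159, 0.003]
force: [7.1, -1.2, -1.5]
width: 0.15
gripper_force: 14.0
```

Call:
arm_command([
  [[0,-0.0009,-0.0032,0,0,0],[0,-0.0006,-0.0033,0,0,0],[0,-0.0007,-0.0034,0,0,0],[0,-0.0004,-0.0035,0,0,0],[0,0,-0.0035,0,0,0],[0,0.0003,-0.0035,0,0,0],[0,0.0006,-0.0034,0,0,0],[0,0.0004,-0.002,0,0,0],[0,0,0,0,0,0]],
])

```text
clock: 22.2
position: [0.4923, -0.1365, 0.121]
ee_rot: [2.28, 2.16, 0.001]
force: [4.4, -1.5, -1.6]
width: 0.144
gripper_force: 14.0
```

```bash
python3 - <<'E'
from h import *
needle2(); dial('d3.png'); o=arm.observe(); p=o['position']*1000; print(p,o['force'],np.arctan2(p[0]-525.5,p[2]-111.6)+2*np.pi)
E
```

```text
c [-0.0017 -0.0038] m [-0.007 -0.   ] n 25 eig [0.0024 0.0113] needle pca 2.618 centroid 2.519 p 10.47 t 22.25
[ 492.27343799 -136.52091656  120.97492496] [ 5.58635092 -1.36309374 -1.72025299] 4.987391670336207
```

View pics/d3.png

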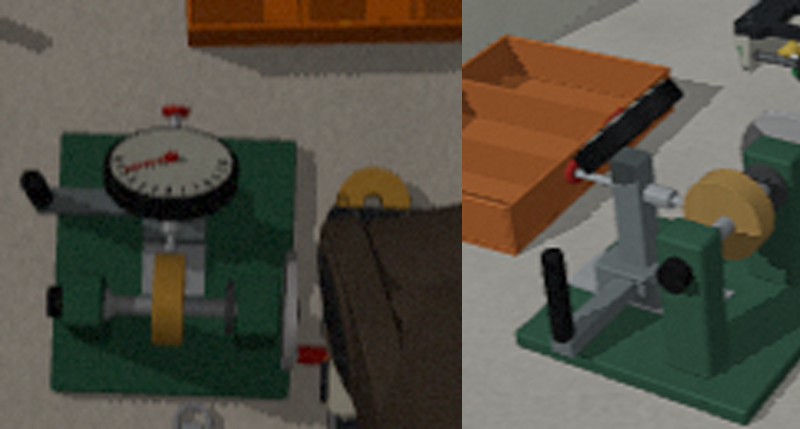

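Call:
arm_command([
  [[0,0.0006,-0.0017,0,0,0],[0,0.0006,-0.0017,0,0,0],[0,0,0,0,0,0]],
])

```text
clock: 22.72
position: [0.4934, -0.1366, 0.1242]
ee_rot: [2.28, 2.16, 0.001]
force: [5.4, -0.6, -2.7]
width: 0.149
gripper_force: 14.0
```

```bash
python3 - <<'E'
from h import *
for i in range(4): needle2()
o=arm.observe(); p=o['position']*1000; print(p,o['force'],np.arctan2(p[0]-525.5,p[2]-111.6)+2*np.pi)
E
```

```text
c [-0.0021 -0.0038] m [-0.0066 -0.0003] n 26 eig [0.0024 0.0106] needle pca 2.627 centroid 2.498 p 10.51 t 22.775
c [-0.0011 -0.0037] m [-0.0067 -0.0003] n 25 eig [0.0024 0.0106] needle pca 2.623 centroid 2.602 p 10.49 t 22.825
c [-0.0017 -0.0038] m [-0.0065 -0.0005] n 24 eig [0.0025 0.0106] needle pca 2.622 centroid 2.539 p 10.49 t 22.875
c [-0.0013 -0.0042] m [-0.0065 -0.0004] n 24 eig [0.0024 0.0107] needle pca 2.629 centroid 2.511 p 10.52 t 22.925
[ 493.35832469 -136.58539952  124.21256828] [ 5.86010404 -1.38496588 -4.13374959] 5.086331227791229
```

The reading stays flat for a 0.1 rad turn, so the disc is at its peak. I'll release and lift away.

Call:
arm_command([
  [[0,0.001,0,0,0,0],[0,0,0,0,0,0]],
])

```text
clock: 23.18
position: [0.4935, -0.1366, 0.1241]
ee_rot: [-2.28, -2.16, 0.002]
force: [1.8, -1.0, 0.3]
width: 0.148
gripper_force: 14.0
```

Call:
arm_command([
  [[0,0,0,0,0,0],[0,0,0,0,0,0],[0,0,0,0,0,0],[0,0,0,0,0,0],[0,0,0,0,0,0]],
], jaw=0.05)

```text
clock: 23.8
position: [0.4941, -0.1366, 0.1243]
ee_rot: [-2.281, -2.161, 0.0]
force: [1.1, -0.3, 0.7]
width: 0.543
gripper_force: 0.0
```

Call:
arm_command([
  [[0,0,-0.01,0,0,0],[0,0,-0.02,0,0,0],[0,0,-0.025,0,0,0],[0,0,-0.025,0,0,0],[0,0,-0.025,0,0,0],[0,0,-0.025,0,0,0],[0,0,-0.02,0,0,0],[0,0,0,0,0,0],[0,0,0,0,0,0]],
])

```text
clock: 24.92
position: [0.4937, -0.1366, 0.2739]
ee_rot: [-2.28, -2.16, 0.001]
force: [-0.2, -0.4, 0.1]
width: 0.545
gripper_force: 0.0
```

```bash
python3 - <<'E'
from h import *
needle2(); dial('d4.png'); o=arm.observe(); print(o['position'],o['force'],o['dq'].round(3))
E
```

```text
c [-0.0016 -0.0042] m [-0.0067 -0.0004] n 25 eig [0.0025 0.0105] needle pca 2.638 centroid 2.499 p 10.55 t 24.975
[ 0.49363958 -0.13653716  0.27352991] [-0.28044914  0.16912011 -0.01962148] [-0.001  0.003 -0.    -0.004 -0.002  0.001 -0.   ]
```

View pics/d4.png

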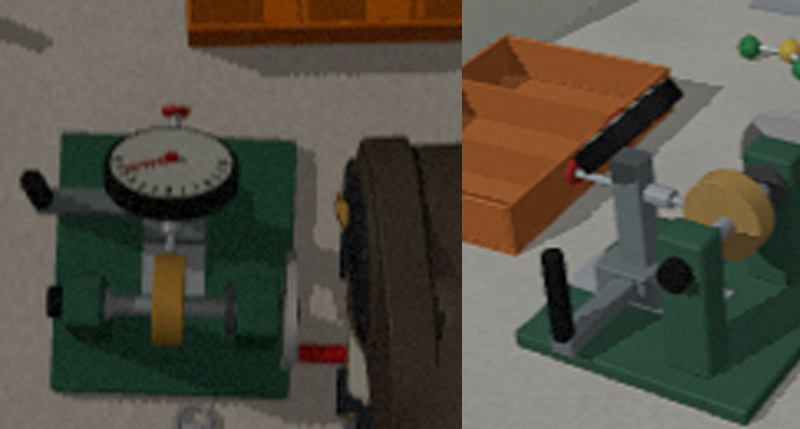

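The gripper is clear of the handle, the needle is at its maximum (needle tip at about (125,168)) and everything is still.

```bash
python3 -c "
from cell import arm
print(arm.sign_off())"
```

```text
the job is handed in; nothing more can be done
None
```

I handed the job in at about 25 s of 72 s: gauge pushed home to its stop, disc held at its lowest spot for about 0.8 s, then turned on to its highest and left there with the gripper clear. The needle read about 2.64 rad (10.5 mm) at the end and stayed flat over a further 0.1 rad turn; the hand-in returned no verdict.

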